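Clear the microtome bench into its trays

ROBOT

A 6-joint arm with a two-finger parallel gripper is mounted at the origin on the work surface. World frame = base frame: x ahead of the robot, y to its left, z up, the work surface at z = 0. Lengths are in m, angles in degrees, forces in N, time in s.
With the tool pointing down it reaches from about 0.35 to 0.875 m from the base axis. Payload 4.2 kg.
Tool frame: the origin (TCP) lies midway between the tips of the shut fingers; the grasp point (between the pads) lies 19 mm behind it; z points along the fingers, y is the line along which they close (so a half turn about z gives the same grasp; the last joint's range is limited). The gripper opens to 87 mm and grips with 3 to 60 N. Pads are 19 mm wide; open, the fingers measure 117 mm over their backs; the gripper's body (75 mm by 190 mm) begins 51 mm behind the grasp point.
Start: joints at [-58.465, 22.042, 0.453, 0, -68.411, -14.817], TCP at [0.18, -0.599, 0.223] pointing down, gripper open.
Joint ranges: [-179.83, 179.83], [-69.29, 118.12], [-61.27, 80.66], [-181.25, 117.63], [-171.15, -9.14], [-177.46, 177.46]. Speed limits (degrees/s): [159.86, 159.86, 180, 180, 180, 180].

INTERFACE

Orientations are given as a 3x3 rotation matrix whose columns are the frame's x, y, z axes.
In Python, from station import sense, capture, finish_job, silhouettes, landmark_of gives the robot as it stands.
- The arm moves only by the tool step_arm, never from a script. Its arguments are lists of equal length, an entry for each row: "linear": the shift along the tool's x, y, z in mm, a list of three; "delta_rot": the turn, a rotation vector about the tool's x, y, z in rad, a list of three; "grip": the finger opening in mm, from 0 to 87. A call has 1 to 10 rows; each row shifts and turns the commanded pose from where the row before left it, along the tool's axes as they then stand; what a row does not reach is not made up. A row lasts 1/8 s, in which the tool goes at most 62.5 mm and 10.7 degrees, less where a joint would pass 70% of its speed; a pose out of reach is approached as far as the arm can. A call with a gripper value outside its range is refused whole. The fingers move at their own pace and stop on an object; the grip force is fixed at half the most. Time passes only in rows, so rows that do not move let the fingers close. It gives the time, the measured TCP pose, the force, the opening and the grip force at its end, in the units of the state.
- sense(): the state, without advancing time (a new reading comes with each control period).
- capture(name): name is "side" or "top" or "wrist"; returns a dict with "img" (420x560x3 uint8, red, green, blue), "fx", "fy", "cx", "cy" (pixels), "world_to_cam" (4x4, takes a point from world to camera coordinates); the wrist camera has in their place "mount" (4x4, takes a point from camera to tool coordinates, whose origin is the TCP and whose axes are the flange's). Camera axes: x right, y up, looking along -z (the intrinsics and any distortion apply to the point x, -y, -z); pixel columns grow to the right and rows downward; lengths in m; the calibration is good to about 2 mm. The wrist camera is an equidistant fisheye: a pixel r from the principal point sees the ray r / f radians off the axis. A picture is of the moment at which its call begins: read the wrist's pose just before it. There is no depth.
- finish_job(): hands the job in; it is judged then, once.
Trained networks look in the newest picture that a camera, given by its name, has taken for a name from the list of things; names that differ only in an ending like _2 or _b are one class to them, and where a whole thing is asked for, a point or a joint stands for the part that bears it (a point fixed in the world has none). Each returns a list of dicts, best first, with "score" (0 to 1); they miss things now and then, are a little off and sometimes report something else, mostly with a low value. They report only what shows in the picture. A call takes as long as a camera call.
- silhouettes(camera, label): "mask" (420x560 bool, what is visible of it) and "point" ([column, row] in pixels, amid what is visible of it).
- landmark_of(camera, label): "point" ([column, row] in pixels: a listed point, or the origin of a listed thing).
The state is a dict: "time_s": time; "joints": joint angles; "joint_velocities": joint speeds; "effort": joint torques, N m; "tcp_pos": TCP position; "ee_rot": TCP orientation; "wrist_force": force on the tool from outside, world axes, zero at the start; "moment": the same for the moment, N m; "gripper_width": opening from 0.0 (shut) to 1.0 (fully open); "gripper_force": force on a finger pad.
Only numpy, scipy, OpenCV 4.12 (cv2) and the standard library are available. Lean on these libraries where they do the work, as an engineer would, in place of code of your own. Each camera call takes 0.05 s, during which the arm holds its last target. There are 200 camera calls.

TASK

Sort the five loose pieces of the embedding work into their trays: the two tissue cassettes into the long divided tray, one in each bay; the two steel moulds side by side into the undivided rectangular tray; and the specimen jar upright into the round dish. Everything stands flat on its tray's floor, the right way up as it is now, and nothing is stacked. Leave the tape roll and the black clamp knob where they lie.

Things in the scene. Friction and masses are not known exactly. Their poses are not given: they have to be found in the camera images.
- block_cassette: Tissue cassette with its wax block, lying flat: a white plastic plate 40 x 28 x 7 mm (body x, y, z) carrying a cream wax block 26 x 23 mm (centred 4 mm toward body +x) that reaches 14 mm above the bench. About 18 g. Origin: centre of the underside; z up; x along the 40 mm length. Starts at any yaw. Grip it across the 28 mm width (body y) low down.
- empty_cassette: Empty tissue cassette, closed and lying flat: a white plastic plate 40 x 28 x 9 mm (body x, y, z) with a row of dark slots on top and no wax. About 12 g. Origin: centre of the underside; z up; x along the 40 mm length. Starts at any yaw.
- large_mould: Larger steel embedding mould: an open-topped rectangular steel pan, 46 x 36 x 14 mm outside (body x, y, z), upright walls 2 mm thick, open side up. About 35 g. Origin: centre of the underside; z up; x along the 46 mm length. Starts at any yaw.
- small_mould: Smaller steel embedding mould: the same kind of open pan, 34 x 26 x 14 mm outside (body x, y, z), open side up. About 25 g. Origin: centre of the underside; z up; x along the 34 mm length. Starts at any yaw.
- jar: Specimen jar: small round clear plastic jar with a white screw cap, 45 mm high, standing upright: the body is 34 mm in diameter up to 15 mm height, narrows to a 28 mm neck, and the cap is 32 mm in diameter from 29 to 45 mm height. Grip it by the cap or the body. About 40 g. Origin: centre of the underside; z up along its axis.
- divided_tray: Long white plastic tray fixed on the bench, 98 x 180 mm outside (body x, y), 16 mm high, walls and floor 4 mm thick, with one full-height 4 mm divider across the middle (along body x at y = 0). Its two equal bays are 90 x 84 mm inside, centred at body y = +44 and -44 mm. Origin: centre of the underside, so the inner floor is at z = 4 mm. One cassette belongs flat in each bay, either way round.
- open_tray: Undivided white plastic rectangular tray fixed on the bench, 110 x 140 mm outside (body x, y), 16 mm high, walls and floor 4 mm thick (102 x 132 mm inside). Origin: centre of the underside, inner floor at z = 4 mm. Both moulds belong flat in it, side by side, for example at body y = +33 and -33 mm.
- dish: Round white plastic dish fixed on the bench, 104 mm across the rim, 16 mm high, wall and floor 4 mm thick. Origin: centre of the underside, inner floor at z = 4 mm. The jar belongs upright in it, near the middle.
- tape_roll: Bystander: roll of pale label tape lying flat among the pieces, 48 mm outside and 31 mm inside diameter, 18 mm high, loose. Origin: centre of the underside. Leave it alone.
- clamp_knob: Bystander: black plastic clamp knob with six lobes standing on the bench, about 46 mm across, 24 mm high, loose. Origin: centre of the underside. Leave it alone.

How it is judged (in metres and radians):
At the end, for the whole second after the job is handed in: Cassettes in the divided tray, one per bay; both moulds in the open tray, not nested (25 mm apart); jar in the dish within 33 mm of its centre. All upright (tilt under 0.12 rad), underside within 3.5 mm of the tray floor, released, under 0.02 m/s. Tape roll and knob within 25 mm of their starts (x of block_cassette in the frame of divided_tray between -0.045 and 0.045 m and y of block_cassette in the frame of divided_tray between -0.086 and 0.086 m and z of block_cassette in the frame of divided_tray between 0.001 and 0.0075 m and angle between each of block_cassette, empty_cassette, large_mould, small_mould, jar's own z axis and vertical below 0.12 rad and x of empty_cassette in the frame of divided_tray between -0.045 and 0.045 m and y of empty_cassette in the frame of divided_tray between -0.086 and 0.086 m and z of empty_cassette in the frame of divided_tray between 0.001 and 0.0075 m and ((y of block_cassette in the frame of divided_tray above 0.01 m and y of empty_cassette in the frame of divided_tray below -0.01 m) or (y of block_cassette in the frame of divided_tray below -0.01 m and y of empty_cassette in the frame of divided_tray above 0.01 m)) and x of large_mould in the frame of open_tray between -0.051 and 0.051 m and y of large_mould in the frame of open_tray between -0.066 and 0.066 m and z of large_mould in the frame of open_tray between 0.001 and 0.0075 m and x of small_mould in the frame of open_tray between -0.051 and 0.051 m and y of small_mould in the frame of open_tray between -0.066 and 0.066 m and z of small_mould in the frame of open_tray between 0.001 and 0.0075 m and horizontal distance between large_mould and small_mould above 0.025 m and horizontal distance between jar and dish below 0.033 m and z of jar in the frame of dish between 0.001 and 0.0075 m and linear speed of each of block_cassette, empty_cassette, large_mould, small_mould, jar below 0.02 m/s and distance of each of tape_roll, clamp_knob from where it was at the start of the episode below 0.025 m); the robot touches nothing.
It fails at once if The tape roll or the clamp knob is pushed more than 25 mm from its place (distance of any of tape_roll, clamp_knob from where it was at the start of the episode above 0.025 m).
It also fails if it takes over 102 s, if anything falls off the work surface, if the arm or the gripper's body presses on something with over 40 N, if the wrist force passes 120 N, or if a joint passes its speed limit or range.

## Working session

There is one attempt and no reset: what is moved stays moved. The work goes in short steps, Python scripts to look and compute and a tool call to move; the robot and the scene stay as the last step left them, time stands still between calls to the robot, and variables do not carry over. Pictures are saved under pics/ and viewed, at most 14 in all, crops included, and the job is handed in when it is done.

Besides the shell and the picture viewer there is one more tool, called after "Emit:" by a JSON object that holds its "fn" and its "kwargs", one argument or row to a line. step_arm: Moves the arm, as the interface text tells. Its arguments: {"type":"object","properties":{"linear":{"type":"array"},"delta_rot":{"type":"array"},"grip":{"type":"array"}},"required":["linear","delta_rot","grip"]}

```bash
ls; mkdir -p pics; cat > h.py <<'E'
import numpy as np, cv2, json
from station import sense, capture, silhouettes, landmark_of
def ray(c,p,st=None):
    u,v=(p[0]-c['cx'])/c['fx'],(p[1]-c['cy'])/c['fy']
    d=np.array([u,-v,-1.]); W=np.linalg.inv(c['world_to_cam'])
    return W[:3,3],W[:3,:3]@d
def atz(c,p,z):
    o,d=ray(c,p); return o+d*(z-o[2])/d[2]
E
python3 - <<'E'
from h import *
s=sense(); print({k:np.round(s[k],3).tolist() for k in s})
names="block_cassette empty_cassette large_mould small_mould jar divided_tray open_tray dish tape_roll clamp_knob".split()
for n in ("top","side"):
    c=capture(n); cv2.imwrite(f"pics/{n}0.png",c['img'][...,::-1])
    print(n,{k:np.round(c[k],3).tolist() for k in c if k!='img'})
    for l in names:
        for kind,f in (("lm",landmark_of),("sil",silhouettes)):
            for r in f(n,l)[:2]:
                e=''
                if kind=='sil':
                    m=r['mask'].astype(np.uint8); e=(int(m.sum()), np.round(cv2.minAreaRect(cv2.findNonZero(m))[0]+cv2.minAreaRect(cv2.findNonZero(m))[1]+(cv2.minAreaRect(cv2.findNonZero(m))[2],),1).tolist()) if m.sum() else ''
                print(l,kind,round(r['score'],2),np.round(r['point'],1),np.round(atz(c,r['point'],0),3),e)
E
```

```text
pics
{'time_s': 0.0, 'joints': [-58.463, 22.091, 0.381, -0.028, -68.412, -14.815], 'joint_velocities': [0.007, 0.053, -0.04, -0.024, 0.026, 0.012], 'effort': [0.0, -39.067, 18.741, 4.22, 0.011, -0.0], 'tcp_pos': [0.18, -0.598, 0.221], 'ee_rot': [[-0.958, -0.288, -0.001], [-0.288, 0.958, 0.002], [0.0, 0.002, -1.0]], 'wrist_force': [0.01, 0.597, -0.88], 'moment': [0.022, -0.001, 0.046], 'gripper_force': 0.0, 'gripper_width': 0.999}
top {'fx': 467.495, 'fy': 467.495, 'cx': 278.371, 'cy': 209.955, 'world_to_cam': [[0.005, -1.0, -0.007, 0.013], [0.995, 0.004, 0.101, -0.526], [-0.101, -0.008, 0.995, -0.815], [0.0, 0.0, 0.0, 1.0]]}
block_cassette lm 0.59 [296.1 255.1] [ 0.445 -0.018  0.   ] 
block_cassette sil 0.57 [293.9 255. ] [ 0.446 -0.014  0.   ] (332, [293.6, 256.5, 22.1, 15.2, 70.3])
empty_cassette lm 0.64 [191.5 252.4] [0.449 0.175 0.   ] 
empty_cassette sil 0.63 [189.9 247.2] [0.459 0.178 0.   ] (345, [188.6, 249.8, 15.5, 22.5, 55.3])
large_mould lm 0.71 [434.  218.4] [ 0.514 -0.273  0.   ] 
small_mould lm 0.7 [143.9 223.7] [0.502 0.265 0.   ] 
small_mould sil 0.68 [140.2 224.9] [0
[... 2803 characters left out ...]
9] [ 0.633 -0.197  0.   ] 
open_tray lm 0.39 [197.7 207.8] [0.45  0.173 0.   ] 
open_tray sil 0.97 [397.9 275.5] [ 0.646 -0.197  0.   ] (4779, [396.4, 274.6, 96.0, 60.4, 40.6])
dish lm 0.59 [269.4 174.3] [0.641 0.193 0.   ] 
dish sil 0.77 [270.9 171.9] [0.649 0.199 0.   ] (1098, [267.5, 171.5, 29.0, 45.0, 90.0])
dish sil 0.5 [196.9 204.5] [0.454 0.184 0.   ] (220, [198.0, 203.2, 21.6, 11.4, 11.3])
tape_roll lm 0.79 [241.  219.7] [0.504 0.087 0.   ] 
tape_roll sil 0.64 [239.7 211.4] [0.515 0.112 0.   ] (416, [242.0, 216.0, 20.0, 24.0, 90.0])
clamp_knob lm 0.83 [306.  275.7] [ 0.518 -0.108  0.   ] 
clamp_knob sil 0.92 [304.9 272.4] [ 0.521 -0.1    0.   ] (556, [305.5, 270.5, 25.0, 25.0, 90.0])
```

```bash
python3 - <<'E'
from h import *
c=capture("top")
# rectify to plane z=0.01: 6 crops of pieces, 100mm square, 250px
pts=dict(block=(.445,-.016),empty=(.451,.179),large=(.514,-.271),small=(.503,.267),jar=(.43,-.176),tape=(.5,.082))
tiles=[]
for k,(x,y) in pts.items():
    h=.04; W=[(x+h,y+h),(x+h,y-h),(x-h,y-h),(x-h,y+h)]
    src=[]
    for w in W:
        q=c['world_to_cam']@np.array([*w,.01,1]); src.append([c['cx']+c['fx']*q[0]/-q[2], c['cy']+c['fy']*q[1]/q[2]])
    M=cv2.getPerspectiveTransform(np.float32(src),np.float32([[0,0],[260,0],[260,260],[0,260]]))
    t=cv2.warpPerspective(c['img'],M,(260,260),flags=cv2.INTER_CUBIC); cv2.putText(t,k,(5,15),0,.5,(255,0,0)); cv2.circle(t,(130,130),2,(255,0,0),-1); tiles.append(t)
o=np.vstack([np.hstack(tiles[:3]),np.hstack(tiles[3:])])
cv2.imwrite("pics/tiles.png",o[...,::-1])
E
```

```text
(no output)
```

View pics/top0.png

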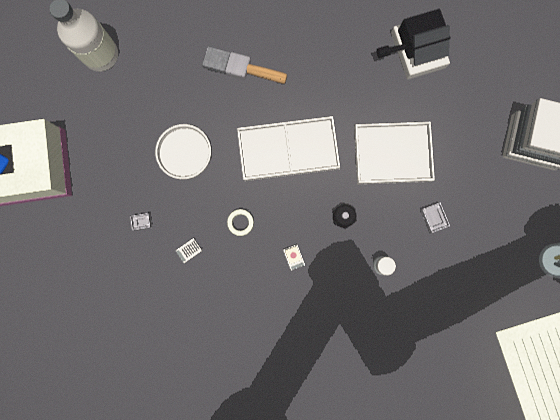

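View pics/tiles.png

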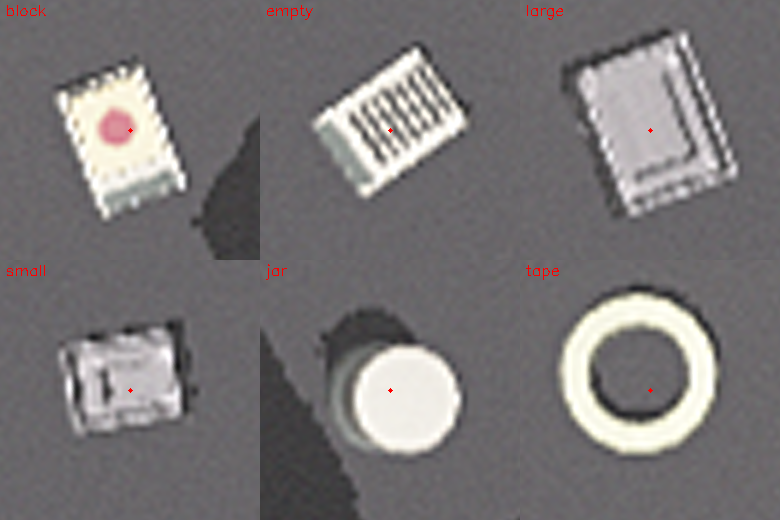

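The top view shows the dish at (183,151), the divided tray at (288,148) and the open tray at (394,152), with the pieces in the row below them. The tiles give these piece yaws: block 21°, empty 126°, large mould 20°, small mould 100°.

```bash
cat >> h.py <<'E'
def plan(x,y,z,yaw):
    "rotation about tool z then shift in the turned tool axes, to reach TCP (x,y,z) with closing axis at yaw deg"
    s=sense(); R=np.array(s['ee_rot']); p=np.array(s['tcp_pos'])
    cur=np.degrees(np.arctan2(R[1,1],R[0,1])); d=(yaw-cur+90)%180-90
    a=np.radians(cur+d); Y=np.array([np.cos(a),np.sin(a),0]); Z=np.array([0,0,-1.]); X=np.cross(Y,Z)
    T=np.c_[X,Y,Z]; rv=cv2.Rodrigues(R.T@T)[0].ravel()
    print("t",round(s['time_s'],2),"rot",np.round(rv,3),"shift mm",np.round(1000*T.T@(np.array([x,y,z])-p),1),"j6",np.round(s['joints'][5],0),"F",np.round(s['wrist_force'],1))
E
python3 -c "
from h import *
plan(.5157,-.2722,.10,110)"
```

```text
t 2.15 rot [ 0.     0.    -0.057] shift mm [-427.2  191.8  122.5] j6 -15.0 F [ 0.1 -0.2 -0.7]
```

Emit:
{"fn": "step_arm", "kwargs": {
  "linear": [
    [-47.5, 21.3, 13.6],
    [-47.5, 21.3, 13.6],
    [-47.5, 21.3, 13.6],
    [-47.5, 21.3, 13.6],
    [-47.5, 21.3, 13.6],
    [-47.5, 21.3, 13.6],
    [-47.5, 21.3, 13.6],
    [-47.5, 21.3, 13.6],
    [-47.5, 21.3, 13.6],
    [0, 0, 0]
  ],
  "delta_rot": [
    [0, 0, -0.057],
    [0, 0, 0],
    [0, 0, 0],
    [0, 0, 0],
    [0, 0, 0],
    [0, 0, 0],
    [0, 0, 0],
    [0, 0, 0],
    [0, 0, 0],
    [0, 0, 0]
  ],
  "grip": [60, 60, 60, 60, 60, 60, 60, 60, 60, 60]
}}

```text
time_s: 3.4
tcp_pos: [0.52, -0.272, 0.0989]
ee_rot: [[-0.938, -0.346, -0.001], [-0.346, 0.938, 0.0], [0.001, 0.001, -1.0]]
wrist_force: [-0.2, -0.4, 0.2]
gripper_width: 0.691
gripper_force: 0.0
```

```bash
python3 - <<'E'
from h import *
plan(.5157,-.2722,.004,110)
s=sense();c=capture("wrist"); cv2.imwrite("pics/w0.png",c['img'][...,::-1])
R=np.array(s['ee_rot']);p=np.array(s['tcp_pos'])
print({k:np.round(c[k],3).tolist() for k in c if k!='img'})
def fray(c,px):
    d=np.array([px[0]-c['cx'],px[1]-c['cy']]); r=np.hypot(*d); t=r/c['fx']
    v=np.array([d[0]/r*np.sin(t),-d[1]/r*np.sin(t),-np.cos(t)]); M=c['mount']
    return p+R@M[:3,3],R@M[:3,:3]@v
for l in ("large_mould","jar","open_tray"):
  for r in landmark_of("wrist",l)[:1]+silhouettes("wrist",l)[:1]:
    o,v=fray(c,r['point']); print(l,r['score'],r['point'],np.round(o+v*(0-o[2])/v[2],4))
E
```

```text
t 3.4 rot [ 0.001 -0.001  0.004] shift mm [ 4.1  1.3 94.9] j6 -58.0 F [-0.2 -0.4  0.2]
{'fx': 325.192, 'fy': 325.192, 'cx': 275.888, 'cy': 210.881, 'mount': [[-0.001, 0.968, 0.252, 0.067], [1.0, 0.001, 0.0, 0.0], [0.0, 0.252, -0.968, -0.163], [0.0, 0.0, 0.0, 1.0]]}
large_mould 0.81 [279.5, 209.4] [ 0.518  -0.2691  0.    ]
large_mould 0.66 [276.0, 209.8] [ 0.5193 -0.2717  0.    ]
jar 0.94 [417.6, 155.3] [ 0.4322 -0.1745  0.    ]
jar 0.9 [434.1, 158.6] [ 0.4284 -0.1581  0.    ]
open_tray 0.79 [287.4, 306.9] [ 0.6031 -0.2296  0.    ]
```

View pics/w0.png

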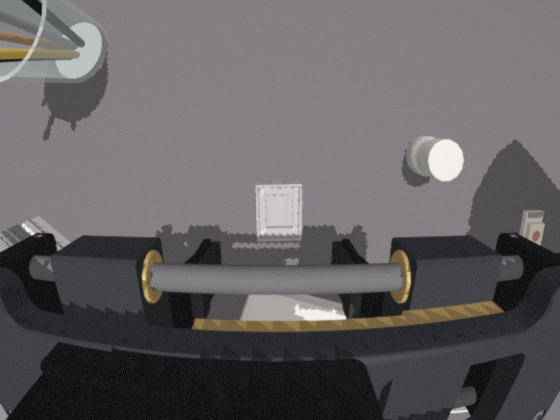

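The wrist view shows the mould squarely between the fingers at (279,210), so yaw and position agree. I'll descend.

Emit:
{"fn": "step_arm", "kwargs": {
  "linear": [
    [3, 1, 40],
    [0, 0, 35],
    [0, 0, 13],
    [0, 0, 5],
    [0, 0, 0],
    [0, 0, 0],
    [0, 0, 0],
    [0, 0, 0],
    [0, 0, 0]
  ],
  "delta_rot": [
    [0, 0, 0],
    [0, 0, 0],
    [0, 0, 0],
    [0, 0, 0],
    [0, 0, 0],
    [0, 0, 0],
    [0, 0, 0],
    [0, 0, 0],
    [0, 0, 0]
  ],
  "grip": [60, 60, 60, 60, 60, 20, 20, 20, 20]
}}

```text
time_s: 4.88
tcp_pos: [0.5151, -0.2745, 0.0076]
ee_rot: [[-0.94, -0.342, 0.0], [-0.342, 0.94, -0.0], [-0.0, -0.0, -1.0]]
wrist_force: [-0.7, 0.5, 2.3]
gripper_width: 0.408
gripper_force: 30.0
```

Emit:
{"fn": "step_arm", "kwargs": {
  "linear": [
    [0, 0, 0],
    [0, 0, 0],
    [0, 0, -20],
    [0, 0, -50],
    [0, 0, 0]
  ],
  "delta_rot": [
    [0, 0, 0],
    [0, 0, 0],
    [0, 0, 0],
    [0, 0, 0],
    [0, 0, 0]
  ],
  "grip": [20, 20, 20, 20, 20]
}}

```text
time_s: 5.5
tcp_pos: [0.5177, -0.2755, 0.0809]
ee_rot: [[-0.939, -0.342, 0.008], [-0.343, 0.94, -0.003], [-0.007, -0.005, -1.0]]
wrist_force: [-0.1, 0.1, -0.6]
gripper_width: 0.41
gripper_force: 30.0
```

```bash
python3 -c "
from h import *
plan(.636,-.231,.06,92)"
```

```text
t 5.5 rot [-0.004  0.008  0.315] shift mm [-119.8   40.4   20.9] j6 -58.0 F [-0.1  0.1 -0.6]
```

Emit:
{"fn": "step_arm", "kwargs": {
  "linear": [
    [0, 0, 0],
    [0, 0, 0],
    [0, 0, 0],
    [0, 0, 0],
    [0, 0, 0],
    [0, 0, 0],
    [0, 0, 0],
    [0, 0, 0],
    [0, 0, 0]
  ],
  "delta_rot": [
    [0, 0, -0.157],
    [0, 0, -0.157],
    [0, 0, -0.157],
    [0, 0, -0.157],
    [0, 0, -0.157],
    [0, 0, -0.157],
    [0, 0, -0.157],
    [0, 0, -0.157],
    [0, 0, 0]
  ],
  "grip": [20, 20, 20, 20, 20, 20, 20, 20, 20]
}}

```text
time_s: 6.62
tcp_pos: [0.5142, -0.2744, 0.076]
ee_rot: [[0.032, -0.999, -0.002], [-0.999, -0.032, 0.001], [-0.001, 0.002, -1.0]]
wrist_force: [0.4, 0.3, -0.1]
gripper_width: 0.405
gripper_force: 30.0
```

```bash
python3 -c "
from h import *
plan(.636,-.231,.06,2)"
```

```text
t 6.62 rot [ 0.002  0.001 -0.003] shift mm [ -39.1 -123.2   16. ] j6 14.0 F [ 0.4  0.3 -0.1]
```

Emit:
{"fn": "step_arm", "kwargs": {
  "linear": [
    [-13, -41, 0],
    [-13, -41, 0],
    [-13, -41, 0],
    [0, 0, 30],
    [0, 0, 25],
    [0, 0, 10],
    [0, 0, 0],
    [0, 0, 0]
  ],
  "delta_rot": [
    [0, 0, 0],
    [0, 0, 0],
    [0, 0, 0],
    [0, 0, 0],
    [0, 0, 0],
    [0, 0, 0],
    [0, 0, 0],
    [0, 0, 0]
  ],
  "grip": [20, 20, 20, 20, 20, 20, 20, 20]
}}

```text
time_s: 7.62
tcp_pos: [0.6367, -0.2316, 0.0124]
ee_rot: [[0.033, -0.999, 0.001], [-0.999, -0.033, -0.0], [0.0, -0.001, -1.0]]
wrist_force: [0.5, 1.0, -0.2]
gripper_width: 0.407
gripper_force: 30.0
```

Emit:
{"fn": "step_arm", "kwargs": {
  "linear": [
    [0, 0, 0],
    [0, 0, 0],
    [0, 0, 0],
    [0, 0, -30],
    [0, 0, -60],
    [0, 0, 0]
  ],
  "delta_rot": [
    [0, 0, 0],
    [0, 0, 0],
    [0, 0, 0],
    [0, 0, 0],
    [0, 0, 0],
    [0, 0, 0]
  ],
  "grip": [48, 48, 48, 48, 48, 48]
}}

```text
time_s: 8.38
tcp_pos: [0.6404, -0.2324, 0.1088]
ee_rot: [[0.035, -0.999, 0.012], [-0.999, -0.035, -0.003], [0.004, -0.012, -1.0]]
wrist_force: [-0.3, 0.7, -0.4]
gripper_width: 0.55
gripper_force: 0.0
```

```bash
python3 -c "
from h import *
plan(.428,-.174,.10,2)"
```

```text
t 8.38 rot [-0.012 -0.004  0.   ] shift mm [-65.8 210.2   8.8] j6 8.0 F [-0.3  0.7 -0.4]
```

Emit:
{"fn": "step_arm", "kwargs": {
  "linear": [
    [-16, 52, 0],
    [-16, 52, 0],
    [-16, 52, 0],
    [-16, 52, 0],
    [0, 0, 0],
    [0, 0, 0]
  ],
  "delta_rot": [
    [0, 0, 0],
    [0, 0, 0],
    [0, 0, 0],
    [0, 0, 0],
    [0, 0, 0],
    [0, 0, 0]
  ],
  "grip": [60, 60, 60, 60, 60, 60]
}}

```text
time_s: 9.12
tcp_pos: [0.4272, -0.1746, 0.1026]
ee_rot: [[0.034, -0.999, 0.002], [-0.999, -0.034, -0.0], [0.0, -0.002, -1.0]]
wrist_force: [1.1, -1.0, 0.1]
gripper_width: 0.688
gripper_force: 0.0
```

```bash
python3 - <<'E'
from h import *
plan(.428,-.174,.020,2)
c=capture("side"); cv2.imwrite("pics/s1.png",c['img'][...,::-1])
c=capture("top"); 
for l in ("large_mould","jar"):
  for r in landmark_of("top",l)[:1]: print(l,round(r['score'],2),atz(c,r['point'],0))
E
```

```text
t 9.12 rot [-0.002 -0.    -0.   ] shift mm [-0.6 -0.8 82.6] j6 4.0 F [ 1.1 -1.   0.1]
large_mould 0.81 [ 0.63538944 -0.22894209  0.        ]
```

View pics/s1.png

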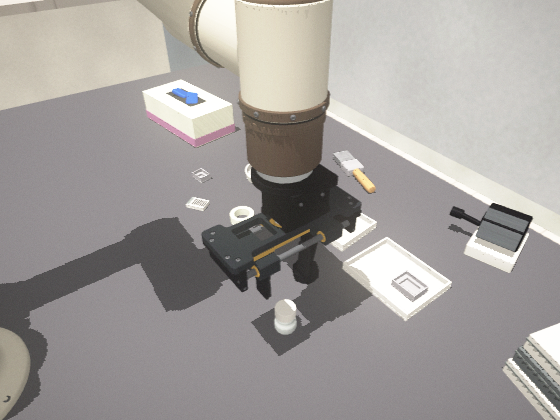

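The side view shows the large mould flat in the open tray at (408,286), with the gripper above the jar at (286,316).

Emit:
{"fn": "step_arm", "kwargs": {
  "linear": [
    [0, 0, 35],
    [0, 0, 35],
    [0, 0, 10],
    [0, 0, 0],
    [0, 0, 0],
    [0, 0, 0],
    [0, 0, 0],
    [0, 0, 0],
    [0, 0, 0],
    [0, 0, 0]
  ],
  "delta_rot": [
    [0, 0, 0],
    [0, 0, 0],
    [0, 0, 0],
    [0, 0, 0],
    [0, 0, 0],
    [0, 0, 0],
    [0, 0, 0],
    [0, 0, 0],
    [0, 0, 0],
    [0, 0, 0]
  ],
  "grip": [60, 60, 60, 60, 20, 20, 20, 20, 20, 20]
}}

```text
time_s: 10.58
tcp_pos: [0.4269, -0.1746, 0.0226]
ee_rot: [[0.034, -0.999, 0.001], [-0.999, -0.034, -0.0], [0.0, -0.001, -1.0]]
wrist_force: [-0.1, -0.2, 4.6]
gripper_width: 0.354
gripper_force: 31.3
```

Emit:
{"fn": "step_arm", "kwargs": {
  "linear": [
    [0, 0, -20],
    [0, 0, -50],
    [0, 0, 0],
    [0, 0, 0]
  ],
  "delta_rot": [
    [0, 0, 0],
    [0, 0, 0],
    [0, 0, 0],
    [0, 0, 0]
  ],
  "grip": [20, 20, 20, 20]
}}

```text
time_s: 11.08
tcp_pos: [0.4256, -0.1743, 0.0916]
ee_rot: [[0.033, -0.999, -0.001], [-0.999, -0.033, 0.001], [-0.001, 0.001, -1.0]]
wrist_force: [0.5, 0.6, 0.2]
gripper_width: 0.354
gripper_force: 31.3
```

```bash
python3 -c "
from h import *
plan(.6365,.1915,.06,2)"
```

```text
t 11.07 rot [ 0.001  0.001 -0.002] shift mm [-358.2 -223.5   31.6] j6 4.0 F [0.5 0.6 0.2]
```

Emit:
{"fn": "step_arm", "kwargs": {
  "linear": [
    [-39.8, -24.8, 0],
    [-39.8, -24.8, 0],
    [-39.8, -24.8, 0],
    [-39.8, -24.8, 0],
    [-39.8, -24.8, 0],
    [-39.8, -24.8, 0],
    [-39.8, -24.8, 0],
    [-39.8, -24.8, 0],
    [-39.8, -24.8, 0],
    [0, 0, 0]
  ],
  "delta_rot": [
    [0, 0, 0],
    [0, 0, 0],
    [0, 0, 0],
    [0, 0, 0],
    [0, 0, 0],
    [0, 0, 0],
    [0, 0, 0],
    [0, 0, 0],
    [0, 0, 0],
    [0, 0, 0]
  ],
  "grip": [20, 20, 20, 20, 20, 20, 20, 20, 20, 20]
}}

```text
time_s: 12.32
tcp_pos: [0.6375, 0.1934, 0.089]
ee_rot: [[0.037, -0.999, -0.003], [-0.999, -0.037, -0.001], [0.001, 0.003, -1.0]]
wrist_force: [-0.3, -0.6, -1.2]
gripper_width: 0.362
gripper_force: 31.3
```

```bash
python3 -c "
from h import *
plan(.6365,.1915,.027,2)"
```

```text
t 12.32 rot [ 0.003 -0.001  0.002] shift mm [ 1.9  1.1 62. ] j6 -29.0 F [-0.3 -0.6 -1.2]
```

Emit:
{"fn": "step_arm", "kwargs": {
  "linear": [
    [0, 0, 30],
    [0, 0, 25],
    [0, 0, 10],
    [0, 0, 0],
    [0, 0, 0]
  ],
  "delta_rot": [
    [0, 0, 0],
    [0, 0, 0],
    [0, 0, 0],
    [0, 0, 0],
    [0, 0, 0]
  ],
  "grip": [20, 20, 20, 20, 20]
}}

```text
time_s: 12.95
tcp_pos: [0.6371, 0.1906, 0.027]
ee_rot: [[0.034, -0.999, -0.0], [-0.999, -0.034, -0.0], [0.0, 0.0, -1.0]]
wrist_force: [-0.2, 0.6, -0.1]
gripper_width: 0.354
gripper_force: 30.0
```

Emit:
{"fn": "step_arm", "kwargs": {
  "linear": [
    [0, 0, 0],
    [0, 0, 0],
    [0, 0, 0],
    [0, 0, -40],
    [0, 0, -45],
    [0, 0, 0]
  ],
  "delta_rot": [
    [0, 0, 0],
    [0, 0, 0],
    [0, 0, 0],
    [0, 0, 0],
    [0, 0, 0],
    [0, 0, 0]
  ],
  "grip": [56, 56, 56, 56, 56, 56]
}}

```text
time_s: 13.7
tcp_pos: [0.6401, 0.1923, 0.1172]
ee_rot: [[0.035, -0.999, 0.009], [-0.999, -0.035, 0.004], [-0.004, -0.009, -1.0]]
wrist_force: [0.4, -0.4, -0.2]
gripper_width: 0.644
gripper_force: 0.0
```

```bash
python3 -c "
from h import *
plan(.5055,.2675,.10,10.5)"
```

```text
t 13.7 rot [-0.009  0.003 -0.148] shift mm [-98.5 118.6  17.2] j6 -29.0 F [ 0.4 -0.4 -0.2]
```

Small mould next.

Emit:
{"fn": "step_arm", "kwargs": {
  "linear": [
    [0, 0, 0],
    [-33, 39.5, 0],
    [-33, 39.5, 0],
    [-33, 39.5, 10],
    [0, 0, 0],
    [0, 0, 0]
  ],
  "delta_rot": [
    [0, 0, -0.15],
    [0, 0, 0],
    [0, 0, 0],
    [0, 0, 0],
    [0, 0, 0],
    [0, 0, 0]
  ],
  "grip": [50, 50, 50, 50, 50, 50]
}}

```text
time_s: 14.45
tcp_pos: [0.5029, 0.267, 0.1021]
ee_rot: [[0.184, -0.983, 0.0], [-0.983, -0.184, -0.0], [0.0, -0.0, -1.0]]
wrist_force: [0.6, -0.6, -0.2]
gripper_width: 0.576
gripper_force: 0.0
```

```bash
cat >> h.py <<'E'
def wrist(labels,save):
    s=sense();c=capture("wrist"); cv2.imwrite(save,c['img'][...,::-1]); R=np.array(s['ee_rot']);p=np.array(s['tcp_pos']);M=c['mount']
    for l in labels:
      for f in (landmark_of,silhouettes):
       for r in f("wrist",l)[:2]:
        d=np.array(r['point'])-[c['cx'],c['cy']]; q=np.hypot(*d); t=q/c['fx']
        v=R@M[:3,:3]@np.array([d[0]/q*np.sin(t),-d[1]/q*np.sin(t),-np.cos(t)]); o=p+R@M[:3,3]
        print(l,f.__name__,round(r['score'],2),np.round(r['point']),np.round((o+v*-o[2]/v[2])[:2],4))
E
python3 -c "
from h import *
plan(.5055,.2675,.005,10.5)
wrist(['small_mould','empty_cassette'],'pics/w1.png')"
```

```text
t 14.45 rot [-0.    -0.     0.002] shift mm [-0.1 -2.7 97.1] j6 -34.0 F [ 0.6 -0.6 -0.2]
small_mould call 0.61 [270. 214.] [0.5081 0.2712]
small_mould call 0.89 [270. 212.] [0.5084 0.2695]
empty_cassette call 0.79 [350. 121.] [0.4582 0.1823]
empty_cassette call 0.85 [354. 119.] [0.4547 0.1799]
```

View pics/w1.png

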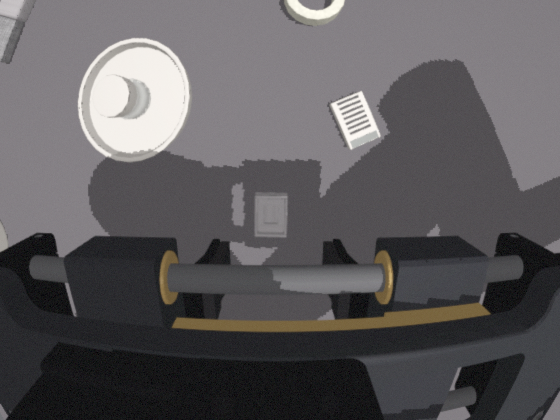

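The wrist view shows the small mould squared up at (270,214) and the jar upright in the dish at (130,100).

Emit:
{"fn": "step_arm", "kwargs": {
  "linear": [
    [-1, -4, 40],
    [0, 0, 38],
    [0, 0, 13],
    [0, 0, 4],
    [0, 0, 0],
    [0, 0, 0],
    [0, 0, 0],
    [0, 0, 0],
    [0, 0, 0],
    [0, 0, 0]
  ],
  "delta_rot": [
    [0, 0, 0],
    [0, 0, 0],
    [0, 0, 0],
    [0, 0, 0],
    [0, 0, 0],
    [0, 0, 0],
    [0, 0, 0],
    [0, 0, 0],
    [0, 0, 0],
    [0, 0, 0]
  ],
  "grip": [50, 50, 50, 50, 50, 12, 12, 12, 12, 12]
}}

```text
time_s: 15.95
tcp_pos: [0.5066, 0.2686, 0.0076]
ee_rot: [[0.183, -0.983, 0.0], [-0.983, -0.183, 0.0], [-0.0, -0.0, -1.0]]
wrist_force: [-0.5, 1.1, 4.2]
gripper_width: 0.296
gripper_force: 30.0
```

Emit:
{"fn": "step_arm", "kwargs": {
  "linear": [
    [0, 0, 0],
    [0, 0, -40],
    [0, 0, -50],
    [0, 0, 0],
    [0, 0, 0]
  ],
  "delta_rot": [
    [0, 0, 0],
    [0, 0, 0],
    [0, 0, 0],
    [0, 0, 0.15],
    [0, 0, 0]
  ],
  "grip": [12, 12, 12, 12, 12]
}}

```text
time_s: 16.58
tcp_pos: [0.5062, 0.2682, 0.097]
ee_rot: [[0.035, -0.999, -0.0], [-0.999, -0.035, 0.0], [-0.0, 0.0, -1.0]]
wrist_force: [-0.1, 0.0, -0.9]
gripper_width: 0.295
gripper_force: 30.0
```

```bash
python3 -c "
from h import *
plan(.634,-.165,.09,2)"
```

```text
t 16.57 rot [0. 0. 0.] shift mm [ 437.4 -112.7    7. ] j6 -42.0 F [-0.1  0.  -0.9]
```

Emit:
{"fn": "step_arm", "kwargs": {
  "linear": [
    [48.6, -12.5, 0],
    [48.6, -12.5, 0],
    [48.6, -12.5, 0],
    [48.6, -12.5, 0],
    [48.6, -12.5, 0],
    [48.6, -12.5, 0],
    [48.6, -12.5, 0],
    [48.6, -12.5, 0],
    [48.6, -12.5, 0],
    [0, 0, 0]
  ],
  "delta_rot": [
    [0, 0, 0],
    [0, 0, 0],
    [0, 0, 0],
    [0, 0, 0],
    [0, 0, 0],
    [0, 0, 0],
    [0, 0, 0],
    [0, 0, 0],
    [0, 0, 0],
    [0, 0, 0]
  ],
  "grip": [12, 12, 12, 12, 12, 12, 12, 12, 12, 12]
}}

```text
time_s: 17.82
tcp_pos: [0.6333, -0.1682, 0.0949]
ee_rot: [[0.031, -1.0, -0.003], [-1.0, -0.031, -0.0], [-0.0, 0.003, -1.0]]
wrist_force: [-0.2, 0.9, -0.9]
gripper_width: 0.296
gripper_force: 30.0
```

```bash
python3 -c "
from h import *
plan(.634,-.165,.012,2)"
```

```text
t 17.82 rot [ 0.003  0.    -0.003] shift mm [-3.1 -0.8 82.9] j6 3.0 F [-0.2  0.9 -0.9]
```

Emit:
{"fn": "step_arm", "kwargs": {
  "linear": [
    [-3, 0, 40],
    [0, 0, 30],
    [0, 0, 15],
    [0, 0, 0],
    [0, 0, 0]
  ],
  "delta_rot": [
    [0, 0, 0],
    [0, 0, 0],
    [0, 0, 0],
    [0, 0, 0],
    [0, 0, 0]
  ],
  "grip": [12, 12, 12, 12, 12]
}}

```text
time_s: 18.45
tcp_pos: [0.6339, -0.1614, 0.0123]
ee_rot: [[0.035, -0.999, 0.0], [-0.999, -0.035, -0.0], [0.0, -0.0, -1.0]]
wrist_force: [0.4, -0.4, -0.1]
gripper_width: 0.297
gripper_force: 30.0
```

Emit:
{"fn": "step_arm", "kwargs": {
  "linear": [
    [0, 0, 0],
    [0, 0, 0],
    [0, 0, 0],
    [0, 0, -35],
    [0, 0, -50],
    [0, 0, 0]
  ],
  "delta_rot": [
    [0, 0, 0],
    [0, 0, 0],
    [0, 0, 0],
    [0, 0, 0],
    [0, 0, 0],
    [0, 0, 0]
  ],
  "grip": [40, 40, 40, 40, 40, 40]
}}

```text
time_s: 19.2
tcp_pos: [0.637, -0.1623, 0.1025]
ee_rot: [[0.035, -0.999, 0.011], [-0.999, -0.035, -0.001], [0.002, -0.011, -1.0]]
wrist_force: [-0.2, 0.5, -1.1]
gripper_width: 0.457
gripper_force: 0.0
```

```bash
python3 -c "
from h import *
plan(.4416,-.0135,.1,111)"
```

```text
t 19.2 rot [-0.01   0.005  1.239] shift mm [129.1 209.    2.5] j6 2.0 F [-0.2  0.5 -1.1]
```

Emit:
{"fn": "step_arm", "kwargs": {
  "linear": [
    [0, 0, 0],
    [0, 0, 0],
    [0, 0, 0],
    [0, 0, 0],
    [0, 0, 0],
    [0, 0, 0],
    [0, 0, 0],
    [0, 0, 0]
  ],
  "delta_rot": [
    [0, 0, 0.155],
    [0, 0, 0.155],
    [0, 0, 0.155],
    [0, 0, 0.155],
    [0, 0, 0.155],
    [0, 0, 0.155],
    [0, 0, 0.155],
    [0, 0, 0.155]
  ],
  "grip": [50, 50, 50, 50, 50, 50, 50, 50]
}}

```text
time_s: 20.2
tcp_pos: [0.6331, -0.1619, 0.0963]
ee_rot: [[-0.936, -0.352, -0.001], [-0.352, 0.936, 0.0], [0.001, 0.001, -1.0]]
wrist_force: [0.0, 0.2, 0.3]
gripper_width: 0.573
gripper_force: 0.0
```

Emit:
{"fn": "step_arm", "kwargs": {
  "linear": [
    [25.8, 41.6, 0],
    [25.8, 41.6, 0],
    [25.8, 41.6, 0],
    [25.8, 41.6, 0],
    [25.8, 41.6, 0],
    [0, 0, 0],
    [0, 0, 0]
  ],
  "delta_rot": [
    [0, 0, 0],
    [0, 0, 0],
    [0, 0, 0],
    [0, 0, 0],
    [0, 0, 0],
    [0, 0, 0],
    [0, 0, 0]
  ],
  "grip": [50, 50, 50, 50, 50, 50, 50]
}}

```text
time_s: 21.08
tcp_pos: [0.4395, -0.0134, 0.0973]
ee_rot: [[-0.934, -0.357, 0.001], [-0.357, 0.934, 0.0], [-0.001, -0.0, -1.0]]
wrist_force: [-0.8, -0.3, 0.7]
gripper_width: 0.576
gripper_force: 0.0
```

```bash
python3 -c "
from h import *
plan(.4416,-.0135,.004,111)
wrist(['block_cassette'],'pics/w2.png')"
```

```text
t 21.07 rot [-0.     0.001 -0.001] shift mm [-1.9 -0.8 93.3] j6 -89.0 F [-0.8 -0.3  0.7]
block_cassette call 0.76 [276. 215.] [ 0.4428 -0.012 ]
block_cassette call 0.82 [274. 219.] [ 0.4469 -0.0122]
```

View pics/w2.png

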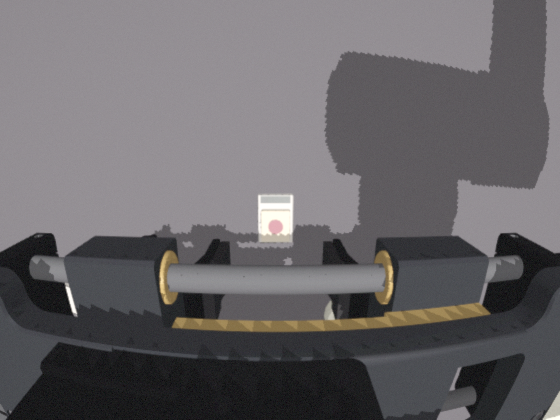

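The block cassette is aligned at (276,218). I'll go low onto the 7 mm plate.

Emit:
{"fn": "step_arm", "kwargs": {
  "linear": [
    [-2, 0, 40],
    [0, 0, 35],
    [0, 0, 12],
    [0, 0, 4],
    [0, 0, 2],
    [0, 0, 0],
    [0, 0, 0]
  ],
  "delta_rot": [
    [0, 0, 0],
    [0, 0, 0],
    [0, 0, 0],
    [0, 0, 0],
    [0, 0, 0],
    [0, 0, 0],
    [0, 0, 0]
  ],
  "grip": [50, 50, 50, 50, 50, 50, 50]
}}

```text
time_s: 22.1
tcp_pos: [0.4413, -0.0127, 0.0049]
ee_rot: [[-0.934, -0.357, 0.002], [-0.357, 0.934, 0.001], [-0.002, -0.0, -1.0]]
wrist_force: [0.3, 0.4, -0.6]
gripper_width: 0.575
gripper_force: 0.0
```

Emit:
{"fn": "step_arm", "kwargs": {
  "linear": [
    [0, 0, 1.5],
    [0, 0, 0],
    [0, 0, 0],
    [0, 0, 0],
    [0, 0, 0],
    [0, 0, 0],
    [0, 0, 0]
  ],
  "delta_rot": [
    [0, 0, 0],
    [0, 0, 0],
    [0, 0, 0],
    [0, 0, 0],
    [0, 0, 0],
    [0, 0, 0],
    [0, 0, 0]
  ],
  "grip": [50, 14, 14, 14, 14, 14, 14]
}}

```text
time_s: 22.98
tcp_pos: [0.4408, -0.0129, 0.0026]
ee_rot: [[-0.934, -0.357, -0.0], [-0.357, 0.934, -0.0], [0.0, -0.0, -1.0]]
wrist_force: [0.2, -0.1, -0.2]
gripper_width: 0.314
gripper_force: 30.0
```

Emit:
{"fn": "step_arm", "kwargs": {
  "linear": [
    [0, 0, -20],
    [0, 0, -50],
    [0, 0, 0],
    [0, 0, 0]
  ],
  "delta_rot": [
    [0, 0, 0],
    [0, 0, 0],
    [0, 0, 0.09],
    [0, 0, 0]
  ],
  "grip": [14, 14, 14, 14]
}}

```text
time_s: 23.48
tcp_pos: [0.4407, -0.0129, 0.073]
ee_rot: [[-0.962, -0.272, 0.001], [-0.272, 0.962, 0.0], [-0.001, 0.0, -1.0]]
wrist_force: [-0.3, -0.5, -0.4]
gripper_width: 0.315
gripper_force: 30.0
```

```bash
python3 -c "
from h import *
plan(.6476,-.047,.07,106)"
```

```text
t 23.48 rot [ 0.     0.001 -0.004] shift mm [-189.5  -89.8    3. ] j6 -94.0 F [-0.3 -0.5 -0.4]
```

Emit:
{"fn": "step_arm", "kwargs": {
  "linear": [
    [-47.4, -22.4, 0],
    [-47.4, -22.4, 0],
    [-47.4, -22.4, 0],
    [-47.4, -22.4, 0],
    [0, 0, 0],
    [0, 0, 30],
    [0, 0, 25],
    [0, 0, 10.5],
    [0, 0, 0],
    [0, 0, 0]
  ],
  "delta_rot": [
    [0, 0, 0.08],
    [0, 0, 0],
    [0, 0, 0],
    [0, 0, 0],
    [0, 0, 0],
    [0, 0, 0],
    [0, 0, 0],
    [0, 0, 0],
    [0, 0, 0],
    [0, 0, 0]
  ],
  "grip": [14, 14, 14, 14, 14, 14, 14, 14, 14, 14]
}}

```text
time_s: 24.72
tcp_pos: [0.6449, -0.0598, 0.0075]
ee_rot: [[-0.981, -0.194, 0.0], [-0.194, 0.981, 0.0], [-0.0, -0.0, -1.0]]
wrist_force: [-0.0, 0.3, 0.5]
gripper_width: 0.318
gripper_force: 30.0
```

Emit:
{"fn": "step_arm", "kwargs": {
  "linear": [
    [0, 0, -3],
    [0, 13, 0],
    [0, 0, 3],
    [0, 0, 0],
    [0, 0, 0],
    [0, 0, 0],
    [0, 0, 0]
  ],
  "delta_rot": [
    [0, 0, 0],
    [0, 0, 0],
    [0, 0, 0],
    [0, 0, 0],
    [0, 0, 0],
    [0, 0, 0],
    [0, 0, 0]
  ],
  "grip": [14, 14, 14, 14, 40, 40, 40]
}}

```text
time_s: 25.6
tcp_pos: [0.6426, -0.0474, 0.0072]
ee_rot: [[-0.981, -0.193, 0.0], [-0.193, 0.981, 0.0], [-0.0, -0.0, -1.0]]
wrist_force: [-0.2, -0.8, -0.1]
gripper_width: 0.45
gripper_force: 0.0
```

Emit:
{"fn": "step_arm", "kwargs": {
  "linear": [
    [0, 0, -40],
    [0, 0, -50],
    [0, 0, 0]
  ],
  "delta_rot": [
    [0, 0, 0],
    [0, 0, 0],
    [0, 0, 0]
  ],
  "grip": [40, 40, 40]
}}

```text
time_s: 25.98
tcp_pos: [0.6458, -0.0471, 0.1024]
ee_rot: [[-0.981, -0.194, 0.01], [-0.194, 0.981, 0.001], [-0.01, -0.001, -1.0]]
wrist_force: [0.3, -0.3, -0.2]
gripper_width: 0.461
gripper_force: 0.0
```

```bash
python3 -c "
from h import *
plan(.4535,.179,.1,35)"
```

```text
t 25.98 rot [0.005 0.01  1.155] shift mm [295.5 -27.9   2.4] j6 -89.0 F [ 0.3 -0.3 -0.2]
```

Emit:
{"fn": "step_arm", "kwargs": {
  "linear": [
    [0, 0, 0],
    [0, 0, 0],
    [0, 0, 0],
    [0, 0, 0],
    [0, 0, 0],
    [0, 0, 0],
    [0, 0, 0],
    [0, 0, 0],
    [0, 0, 0],
    [0, 0, 0]
  ],
  "delta_rot": [
    [0, 0, -0.16],
    [0, 0, -0.16],
    [0, 0, -0.16],
    [0, 0, -0.16],
    [0, 0, -0.16],
    [0, 0, -0.16],
    [0, 0, -0.16],
    [0, 0, -0.16],
    [0, 0, -0.16],
    [0, 0, -0.16]
  ],
  "grip": [50, 50, 50, 50, 50, 50, 50, 50, 50, 50]
}}

```text
time_s: 27.22
tcp_pos: [0.642, -0.0473, 0.0962]
ee_rot: [[0.227, -0.974, -0.002], [-0.974, -0.227, 0.0], [-0.0, 0.002, -1.0]]
wrist_force: [-0.1, 0.5, 0.2]
gripper_width: 0.572
gripper_force: 0.0
```

Emit:
{"fn": "step_arm", "kwargs": {
  "linear": [
    [0, 0, 0],
    [0, 0, 0],
    [0, 0, 0],
    [0, 0, 0]
  ],
  "delta_rot": [
    [0, 0, -0.13],
    [0, 0, -0.13],
    [0, 0, -0.127],
    [0, 0, 0]
  ],
  "grip": [50, 50, 50, 50]
}}

```text
time_s: 27.72
tcp_pos: [0.6421, -0.0473, 0.0964]
ee_rot: [[0.572, -0.82, -0.001], [-0.82, -0.572, 0.0], [-0.001, 0.001, -1.0]]
wrist_force: [0.3, 0.0, -0.1]
gripper_width: 0.573
gripper_force: 0.0
```

```bash
python3 -c "
from h import *
plan(.4535,.179,.1,35)"
```

```text
t 27.73 rot [ 0.001  0.001 -0.002] shift mm [-293.5   24.6   -3.6] j6 25.0 F [ 0.3  0.  -0.1]
```

Emit:
{"fn": "step_arm", "kwargs": {
  "linear": [
    [-49, 4, 0],
    [-49, 4, 0],
    [-49, 4, 0],
    [-49, 4, 0],
    [-49, 4, 0],
    [-49, 4, 0],
    [0, 0, 0],
    [0, 0, 0]
  ],
  "delta_rot": [
    [0, 0, 0],
    [0, 0, 0],
    [0, 0, 0],
    [0, 0, 0],
    [0, 0, 0],
    [0, 0, 0],
    [0, 0, 0],
    [0, 0, 0]
  ],
  "grip": [50, 50, 50, 50, 50, 50, 50, 50]
}}

```text
time_s: 28.72
tcp_pos: [0.4543, 0.1799, 0.0972]
ee_rot: [[0.573, -0.819, 0.0], [-0.819, -0.573, 0.0], [0.0, -0.0, -1.0]]
wrist_force: [0.2, -0.5, -1.2]
gripper_width: 0.573
gripper_force: 0.0
```

```bash
python3 -c "
from h import *
plan(.4535,.179,.004,35)
wrist(['empty_cassette'],'pics/w3.png')"
```

```text
t 28.73 rot [-0.    -0.    -0.001] shift mm [ 0.2  1.1 93.2] j6 -6.0 F [ 0.2 -0.5 -1.2]
empty_cassette call 0.64 [ 93. 106.] [0.6419 0.1941]
empty_cassette call 0.55 [274. 212.] [0.4565 0.1818]
empty_cassette call 0.8 [275. 213.] [0.4554 0.1822]
```

View pics/w3.png

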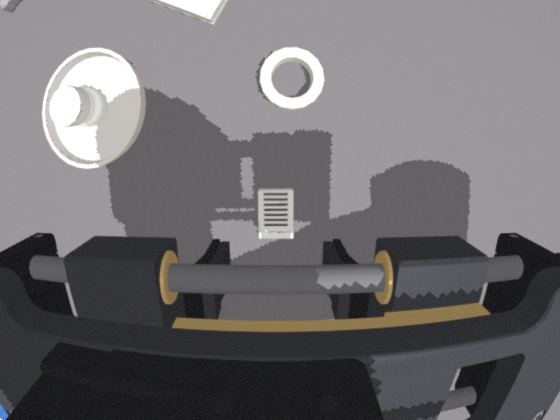

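The empty cassette is aligned at (275,213), and the tape roll at (292,78) is clear of the fingers.

Emit:
{"fn": "step_arm", "kwargs": {
  "linear": [
    [0, 0, 40],
    [0, 0, 35],
    [0, 0, 13],
    [0, 0, 5.5],
    [0, 0, 0],
    [0, 0, 0],
    [0, 0, 0],
    [0, 0, 0],
    [0, 0, 0],
    [0, 0, 0]
  ],
  "delta_rot": [
    [0, 0, 0],
    [0, 0, 0],
    [0, 0, 0],
    [0, 0, 0],
    [0, 0, 0],
    [0, 0, 0],
    [0, 0, 0],
    [0, 0, 0],
    [0, 0, 0],
    [0, 0, 0]
  ],
  "grip": [50, 50, 50, 50, 50, 14, 14, 14, 14, 14]
}}

```text
time_s: 30.12
tcp_pos: [0.4544, 0.18, 0.0041]
ee_rot: [[0.574, -0.819, 0.001], [-0.819, -0.574, 0.0], [0.0, -0.001, -1.0]]
wrist_force: [-0.8, 0.4, 5.5]
gripper_width: 0.315
gripper_force: 30.0
```

Emit:
{"fn": "step_arm", "kwargs": {
  "linear": [
    [0, 0, 0],
    [0, 0, -30],
    [0, 0, -50],
    [0, 0, 0],
    [0, 0, 0],
    [0, 0, 0],
    [0, 0, 0],
    [0, 0, 0]
  ],
  "delta_rot": [
    [0, 0, 0],
    [0, 0, 0],
    [0, 0, 0],
    [0, 0, 0.15],
    [0, 0, 0.15],
    [0, 0, 0.15],
    [0, 0, 0.1],
    [0, 0, 0]
  ],
  "grip": [14, 14, 14, 14, 14, 14, 14, 14]
}}

```text
time_s: 31.12
tcp_pos: [0.454, 0.1796, 0.0833]
ee_rot: [[0.062, -0.998, -0.001], [-0.998, -0.062, -0.0], [0.0, 0.001, -1.0]]
wrist_force: [-0.3, -0.2, -1.0]
gripper_width: 0.312
gripper_force: 30.0
```

```bash
python3 -c "
from h import *
plan(.6384,.041,.08,4)"
```

```text
t 31.12 rot [ 0.001 -0.    -0.008] shift mm [ 151.1 -174.3    3.3] j6 -37.0 F [-0.3 -0.2 -1. ]
```

Emit:
{"fn": "step_arm", "kwargs": {
  "linear": [
    [30, -35, 0],
    [30, -35, 0],
    [30, -35, 0],
    [30, -35, 0],
    [30, -35, 0],
    [0, 0, 0],
    [0, 0, 0]
  ],
  "delta_rot": [
    [0, 0, 0],
    [0, 0, 0],
    [0, 0, 0],
    [0, 0, 0],
    [0, 0, 0],
    [0, 0, 0],
    [0, 0, 0]
  ],
  "grip": [14, 14, 14, 14, 14, 14, 14]
}}

```text
time_s: 32.0
tcp_pos: [0.6373, 0.0406, 0.0829]
ee_rot: [[0.061, -0.998, -0.002], [-0.998, -0.061, -0.0], [0.0, 0.002, -1.0]]
wrist_force: [-0.3, 0.3, 0.9]
gripper_width: 0.314
gripper_force: 30.0
```

```bash
python3 -c "
from h import *
plan(.6384,.041,.008,4)"
```

```text
t 32.0 rot [ 0.002 -0.    -0.009] shift mm [-0.3 -1.2 74.9] j6 -15.0 F [-0.3  0.3  0.9]
```

Emit:
{"fn": "step_arm", "kwargs": {
  "linear": [
    [0, 0, 35],
    [0, 0, 30],
    [0, 0, 10],
    [0, 0, 0],
    [0, 0, 0],
    [0, 0, 0],
    [0, 0, 0]
  ],
  "delta_rot": [
    [0, 0, 0],
    [0, 0, 0],
    [0, 0, 0],
    [0, 0, 0],
    [0, 0, 0],
    [0, 0, 0],
    [0, 0, 0]
  ],
  "grip": [14, 14, 14, 14, 40, 40, 40]
}}

```text
time_s: 32.88
tcp_pos: [0.6383, 0.0408, 0.0092]
ee_rot: [[0.061, -0.998, 0.001], [-0.998, -0.061, 0.0], [-0.0, -0.001, -1.0]]
wrist_force: [0.0, 0.4, -0.5]
gripper_width: 0.448
gripper_force: 0.0
```

Emit:
{"fn": "step_arm", "kwargs": {
  "linear": [
    [0, 0, -40],
    [0, 0, -50],
    [0, 50, -20],
    [0, 55, 0],
    [0, 55, 0],
    [0, 50, 0],
    [0, 0, 0],
    [0, 0, 0]
  ],
  "delta_rot": [
    [0, 0, 0],
    [0, 0, 0],
    [0, 0, 0],
    [0, 0, 0],
    [0, 0, 0],
    [0, 0, 0],
    [0, 0, 0],
    [0, 0, 0]
  ],
  "grip": [40, 40, 40, 40, 40, 40, 40, 40]
}}

```text
time_s: 33.88
tcp_pos: [0.4295, 0.0283, 0.1195]
ee_rot: [[0.062, -0.998, 0.003], [-0.998, -0.062, 0.001], [-0.001, -0.003, -1.0]]
wrist_force: [0.2, -0.1, 0.7]
gripper_width: 0.461
gripper_force: 0.0
```

```bash
python3 - <<'E'
from h import *
print(sense()['time_s'],sense()['tcp_pos'])
im=[]
for n,(a,b,x,y) in (("top",(90,290,90,490)),("side",(120,380,130,500))):
    c=capture(n); im.append(cv2.resize(c['img'][a:b,x:y],(740,290),interpolation=cv2.INTER_CUBIC))
    for l in "block_cassette empty_cassette large_mould small_mould jar tape_roll clamp_knob".split():
        print(n,l,[(round(r['score'],2),np.round(atz(c,r['point'],.0),3)[:2].tolist()) for r in landmark_of(n,l)[:1]])
cv2.imwrite("pics/end.png",np.vstack(im)[...,::-1])
E
```

```text
33.875 [0.42950191 0.02829336 0.11949091]
top block_cassette [(0.68, [0.645, -0.052])]
top empty_cassette [(0.73, [0.641, 0.046])]
top large_mould [(0.67, [0.63, -0.234])]
top small_mould [(0.85, [0.623, -0.163])]
top jar [(0.61, [0.64, 0.189])]
top tape_roll [(0.7, [0.506, 0.088])]
top clamp_knob [(0.65, [0.512, -0.108])]
side block_cassette [(0.7, [0.644, -0.042])]
side empty_cassette [(0.61, [0.631, 0.041])]
side large_mould [(0.58, [0.637, -0.226])]
side small_mould [(0.69, [0.637, -0.156])]
side jar [(0.84, [0.65, 0.203])]
side tape_roll [(0.78, [0.511, 0.09])]
side clamp_knob [(0.84, [0.512, -0.104])]
```

View pics/end.png

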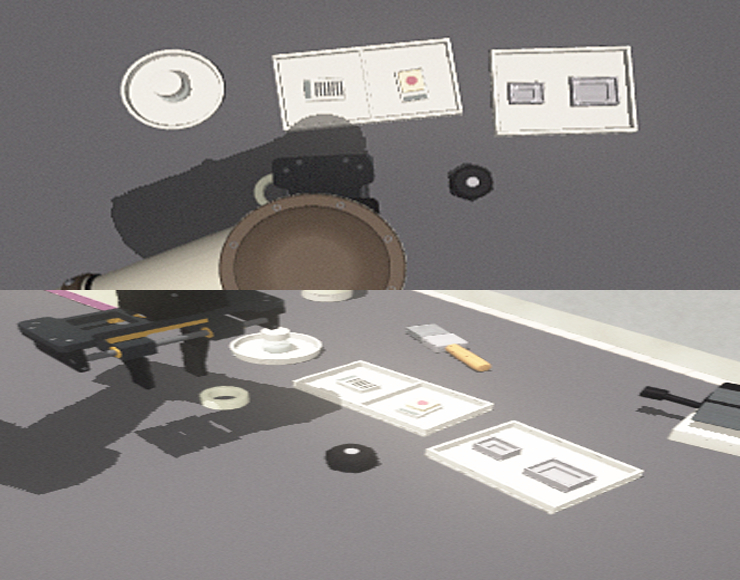

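All five pieces are flat in their trays: cassettes at (325,90) and (412,85) on either side of the divider, moulds at (526,92) and (595,90), and the jar upright at (172,85). The tape roll and knob haven't moved.

```bash
python3 -c "
from station import finish_job
print(finish_job())"
```

```text
the job is handed in; nothing more can be done
None
```

I handed the job in at about 34 s of the 102 s allowed; the last pictures show all five pieces flat and upright in their trays, with the tape roll and knob in place, but no verdict was returned.

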